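# Put the sharpening stone away in the latched knife case

## Task

Put the sharpening stone away: swing the steel hasp up off the catch of the wooden knife case until it stands upright or further back, raise the lid as far as it goes, and lay the stone, wooden base down and without dropping it, in the empty fenced-off place beside the knives, next to the hinges. Then shut the lid fully and swing the hasp down flat over its catch again. Do not force the lid up while the hasp is still over it, and leave the other things on the counter where they are.

Things in the scene. Friction and masses are not known exactly. Their poses are not given: they have to be found in the camera images.
- case: Fixed wooden knife case, 230 (x, depth) x 280 (y, width) mm, walls 8 mm thick and 100 mm high; origin at the centre of its underside; front (-x) to the robot's right. The front rail is thicker (x -115 to -93) and 110 mm high, level with the shut lid's top. Inner floor at z 12. A partition at y -12 (8 mm thick, top z 50) parts the knives' bay (y<-16) from the stone's bay (y -8 to 132).
- stone_place (a point): Middle of the stone's place on the inner floor, at x 33, y 62, z 12 mm in the case's frame, axes as the case. The place is 148 mm (x) by 140 mm (y), between the back wall and a low cross bar (top 20 mm above the inner floor). The open lid, at 54 degrees, overhangs it: reach in from the front with the tool leaning 25 to 35 degrees, fingers pointing down and to the hinge.
- lid (a joint): Angle of the lid: 0 shut, grows as its front edge rises, stops at 0.95 rad. The hinge is stiff: the lid stays where it is left. The lid is a 10 mm thick wooden panel, 276 mm wide, reaching 203 mm forward of the hinge.
- lid_hinge (a point): Point on the lid's hinge line (which runs along the case's y), at x 111, y 50, z 100 mm in the case's frame; on the same y as the knob. Its axes turn with the lid.
- lid_knob (a point): Grip point of the lid's dark wooden knob (head 30 mm in diameter, top 34 mm above the lid), 24 mm above the lid's top face; 179 mm forward of the hinge line and 34 mm above it when shut; on the side of the stone's bay. Its axes turn with the lid (x to the hinge, z out of the lid's top).
- hasp (a joint): Angle of the hasp: 0 flat on the shut lid, pointing to the back, its slot over the catch (a steel staple on the lid, 22 mm high); grows as it swings up and over, away from the lid; upright at 1.57, stops at 1.95 rad. Stiff: it stays where it is left.
- hasp_hinge (a point): Middle of the hasp's hinge, on top of the front rail, at x -105, y -75, z 116 mm in the case's frame; the hinge line runs along the case's y.
- hasp_tab (a point): Grip point on the turned-up end tab of the hasp, a slotted steel strap 90 x 34 x 5 mm. The tab is 34 mm wide (y), 7 mm thick (x), its top 31 mm above the strap's middle. The point is 86.5 mm from the hinge along the strap and 20 mm above it (26 mm above the lid when flat). Axes turn with the hasp: x along the strap from the hinge, z out of its top.
- stone: Sharpening stone, loose: a grey oblong stone (112 x 52 x 24 mm) fixed on a slightly larger wooden base (120 x 56 x 16 mm), 40 mm high in all, about 0.45 kg, lying base down on the counter in front of the case. Origin at the centre of its underside, x along its length.
- brush: Loose wooden scrubbing brush with an arched handle, 145 x 56 x 63 mm, bristles down; origin under its centre. Leave alone.
- mill: Loose dark wooden pepper mill, 150 mm tall, 54 mm diameter; origin under its centre. Leave alone.
- jar: Loose glass jar, 100 mm tall, 66 mm diameter; origin under its centre. Leave alone.
- mug: Loose white mug, 90 mm tall, 80 mm diameter; origin under its centre. Leave alone.
- can: Loose food can, 110 mm tall, 74 mm diameter; origin under its centre. Leave alone.
Mind the look-alikes: they are no part of the job. Leave any pink or red look-alike of the stone alone.

How it is judged (in metres and radians):
On the way, in this order (a step that is already met when the one before it is completed fails the run):
1. the hasp is swung off the catch, upright or further back (value of joint hasp above 1.45 rad and value of joint lid below 0.1 rad), for 0.1 s.
2. the lid is raised as far as it goes (beyond 0.8 rad) (value of joint lid above 0.8 rad), for 0.2 s.
3. the stone lies base down in its place in the open case and is let go (x of stone in the frame of stone_place between -0.048 and 0.048 m and y of stone in the frame of stone_place between -0.05 and 0.05 m and z of stone in the frame of stone_place below 0.008 m and angle between stone's own z axis and vertical below 0.12 rad and contact force between the fingers and stone below 0.05 N and linear speed of stone below 0.03 m/s and value of joint lid above 0.5 rad), for 0.2 s.
4. the lid is fully shut with the hasp still off (value of joint lid below 0.04 rad and value of joint hasp above 0.5 rad), for 0.1 s.
At the end, for the whole second after the job is handed in: The stone lies flat, base down, in its place (origin within 48 mm of the middle along the case and 50 mm across, on the floor within 8 mm), the lid is shut (below 0.04 rad) and the hasp lies over the catch (below 0.15 rad), everything at rest and the other things within 40 mm of where they stood (value of joint hasp below 0.15 rad and value of joint lid below 0.04 rad and linear speed of stone below 0.03 m/s and x of stone in the frame of stone_place between -0.048 and 0.048 m and y of stone in the frame of stone_place between -0.05 and 0.05 m and z of stone in the frame of stone_place below 0.008 m and angle between stone's own z axis and vertical below 0.12 rad); the robot touches nothing.
It fails at once if the lid is forced up (beyond 0.12 rad) while the hasp is still over it (below 1.2 rad) (value of joint lid above 0.12 rad and value of joint hasp below 1.2 rad).
It fails at once if the stone is dropped or thrown (moving faster than 0.6 m/s away from the gripper) (distance between the grasp point and stone above 0.1 m and linear speed of stone above 0.6 m/s).
It fails at once if another loose thing on the counter is moved more than 40 mm (distance of any of brush, mill, jar, mug, can from where it was at the start of the episode above 0.04 m).
It also fails if it takes over 72 s, if anything falls off the work surface, if the arm or the gripper's body presses on something with over 40 N, if the wrist force passes 120 N, or if a joint passes its speed limit or range.

## Robot

A 7-joint arm with a two-finger parallel gripper is mounted at the origin on the work surface. World frame = base frame: x ahead of the robot, y to its left, z up, the work surface at z = 0. Lengths are in mm, angles in rad, forces in N, time in s.
With the tool pointing down it reaches from about 400 to 875 mm from the base axis. Payload 4.4 kg.
Tool frame: the origin (TCP) lies midway between the tips of the shut fingers; the grasp point (between the pads) lies 19 mm behind it; z points along the fingers, y is the line along which they close (so a half turn about z gives the same grasp; the last joint's range is limited). The gripper opens to 85 mm and grips with 20 to 120 N. Pads are 22 mm wide; open, the fingers measure 114 mm over their backs; the gripper's body (76 mm by 85 mm) begins 54 mm behind the grasp point. The pads swing forward as they close: fully open they stand 13 mm farther back than shut.
Start: joints at [-1.187, 0.628, 0.038, 1.517, -0.027, 0.996, -0.02], TCP at [282.59, 585.372, 231.313] pointing down, gripper open.
Joint ranges: [-3.06, 3.06], [-0.37, 2.12], [-1.25, 1.32], [0.18, 2.47], [-1.1, 4.24], [0.23, 1.98], [-2.94, 2.94]. Speed limits (rad/s): [2.57, 2.57, 3.14, 3.14, 3.14, 3.14, 3.14].

## Interface

Orientations are given as [roll, pitch, yaw] about the fixed x, y, z axes, in that order (R = Rz(yaw) Ry(pitch) Rx(roll)).
In Python, from cell import ctrl gives the robot as it stands.
- The arm moves only by the shell command python3 -m crank 'ROWS' [OPENING]. ROWS is JSON, a list that holds one entry, the list of rows, each a list of 4 numbers: the shift along the tool's x, y, z normalised to -1 to 1, where 1 is 2.5 cm, then the turn about the tool's z normalised to -1 to 1, where 1 is 0.08 rad. In form: [[[dx, dy, dz, turn], ...]]. A call has 1 to 12 rows; each row shifts and turns the commanded pose from where the row before left it, along the tool's axes as they then stand; what a row does not reach is not made up. A row lasts 1/12 s, in which the tool goes at most 41.7 mm and 7.16 degrees, less where a joint would pass 70% of its speed; a pose out of reach is approached as far as the arm can. A call with a number of a shift or a turn outside -1 to 1 is refused whole. A call with a gripper value outside its range is refused whole. OPENING is the closure, from -1 (fully open) to 1 (shut), set as the call begins (- or left out, the last holds). The fingers move at their own pace and stop on an object; the grip force is fixed at half the most. Time passes only in rows, so rows that do not move let the fingers close. It gives the time, the measured TCP pose, the force, the opening and the grip force at its end, in the units of the state.
- ctrl.read_state(): the state, without advancing time (a new reading comes with each control period).
- ctrl.get_image(name): name is "side" or "top" or "wrist"; returns a dict with "img" (420x560x3 uint8, red, green, blue), "intrinsics" (3x3 intrinsics, pixels), "extrinsics" (4x4, takes a point from camera to world coordinates). Camera axes: x right, y up, looking along -z (the intrinsics and any distortion apply to the point x, -y, -z); pixel columns grow to the right and rows downward; lengths in mm; the calibration is good to about 2 mm. The wrist camera is an equidistant fisheye: a pixel r from the principal point sees the ray r / f radians off the axis. A picture is of the moment at which its call begins. There is no depth.
- ctrl.finish_job(): hands the job in; it is judged then, once.
Trained networks look in the newest picture that a camera, given by its name, has taken for a name from the list of things; names that differ only in an ending like _2 or _b are one class to them, and where a whole thing is asked for, a point or a joint stands for the part that bears it (a point fixed in the world has none). Each returns a list of dicts, best first, with "confidence" (0 to 1); they miss things now and then, are a little off and sometimes report something else, mostly with a low value. They report only what shows in the picture. A call takes as long as a camera call. They do not tell look-alikes from the thing itself.
- ctrl.find_in(camera, target): "position" ([row, column] in pixels, amid what is visible of it).
- ctrl.trace(camera, target): "mask" (420x560 bool, what is visible of it) and "position" ([row, column] in pixels, amid what is visible of it).
- ctrl.place_of(camera, target): "position" ([row, column] in pixels: a listed point, or the origin of a listed thing).
The state is a dict: "clock": time; "qpos": joint angles; "qd": joint speeds; "tau": joint torques, N m; "eef_pos": TCP position; "tool_rot": TCP orientation; "force": force on the tool from outside, world axes, zero at the start; "torque": the same for the moment, N m; "width": finger opening in mm; "gripper_force": force on a finger pad.
Only numpy, scipy, OpenCV 4.12 (cv2) and the standard library are available. Lean on these libraries where they do the work, as an engineer would, in place of code of your own. Each camera call takes 0.05 s, during which the arm holds its last target. There are 200 camera calls.

## Working session

There is one attempt and no reset: what is moved stays moved. The work goes in short steps, Python scripts to look and compute and a shell command to move; the robot and the scene stay as the last step left them, time stands still between calls to the robot, and variables do not carry over. Pictures are saved under pics/ and viewed, at most 10 in all, crops included, and the job is handed in when it is done.

```bash
mkdir -p pics; ls; cat > h.py <<'E'
import numpy as np, cv2
from cell import ctrl
from scipy.spatial.transform import Rotation as Ro
def save(cam,f):
    d=ctrl.get_image(cam); cv2.imwrite('pics/'+f,d['img'][:,:,::-1]); return d
def ray(d,pos,fish=False):
    K=np.array(d['intrinsics']);T=np.array(d['extrinsics']);r,c=pos
    a=np.array([(c-K[0,2])/K[0,0],(r-K[1,2])/K[1,1]])
    if fish:
        t=np.linalg.norm(a); a=a/t; v=np.array([a[0]*np.sin(t),-a[1]*np.sin(t),-np.cos(t)])
    else: v=np.array([a[0],-a[1],-1])
    return T[:3,3],T[:3,:3]@v/np.linalg.norm(v)
def atz(d,pos,z,fish=False):
    o,v=ray(d,pos,fish); return o+v*(z-o[2])/v[2]
def tri(rs):
    A=sum(np.eye(3)-np.outer(v,v) for o,v in rs); b=sum((np.eye(3)-np.outer(v,v))@o for o,v in rs)
    p=np.linalg.solve(A,b); return p,[np.linalg.norm(np.cross(p-o,v)) for o,v in rs]
E
python3 - <<'E'
from h import *
ims={c:save(c,c+'0.png') for c in ('top','side','wrist')}
for n in ['hasp_hinge','hasp_tab','lid_knob','lid_hinge','stone_place','case','stone','brush','mill','jar','mug','can']:
    rs=[]
    for c in ('top','side'):
        r=ctrl.place_of(c,n)[:3]
        print(n,c,[(np.round(x['position']).tolist(),round(x['confidence'],2)) for x in r])
        if r: rs.append(ray(ims[c],r[0]['position']))
    if len(rs)==2:
        p,e=tri(rs); print('   ',p.round(1),np.round(e,1))
s=ctrl.read_state(); print(s['eef_pos'],s['tool_rot'],s['clock'],s['width'])
cv2.imwrite('pics/both.png',np.hstack([cv2.imread('pics/top0.png')])) 
E
```

```text
pics
hasp_hinge top [([167.0, 288.0], 0.74)]
hasp_hinge side [([217.0, 329.0], 0.55)]
    [657.6 -21.7 109.6] [3.9 3.9]
hasp_tab top [([163.0, 261.0], 0.85)]
hasp_tab side [([191.0, 332.0], 0.69)]
    [670.1  61.  129.6] [0.3 0.3]
lid_knob top [([207.0, 268.0], 0.77), ([161.0, 261.0], 0.65)]
lid_knob side []
lid_hinge top [([195.0, 211.0], 0.55)]
lid_hinge side [([171.0, 288.0], 0.56)]
    [573.5 210.5  98. ] [4.3 4.3]
stone_place top []
stone_place side []
case top [([194.0, 253.0], 0.69)]
case side [([224.0, 301.0], 0.85)]
    [598.7  90.5  -1.1] [1.4 1.4]
stone top [([283.0, 359.0], 0.91), ([140.0, 356.0], 0.87), ([187.0, 367.0], 0.71)]
stone side [([341.0, 323.0], 0.9), ([330.0, 174.0], 0.82), ([320.0, 399.0], 0.61)]
    [ 462.  -274.2    4.1] [150.7 150.7]
brush top [([229.0, 365.0], 0.94), ([193.0, 208.0], 0.53)]
brush side [([332.0, 260.0], 0.66)]
    [ 483.2 -267.5    2.5] [0.5 0.5]
mill top [([210.0, 176.0], 0.8), ([207.0, 420.0], 0.31)]
mill side [([173.0, 279.0], 0.57)]
    [547.1 336.   13.5] [2.8 2.8]
jar top [([208.0, 422.0], 0.88)]
jar side []
mug top [([196.0, 135.0], 0.86)]
mug side [([157.0, 292.0], 0.66)]
    [597.9 473.8 -10.1] [2.6 2.6]
can top [([168.0, 176.0], 0.76), ([193.0, 252.0], 0.16)]
can side [([173.0, 321.0], 0.64)]
    [683.1 338.8   7.2] [1.3 1.3]
[282.56348899 585.36424071 231.30870313] [-3.14157518e+00 -5.89714010e-05  2.69179005e+00] 1.35 85.39756919664188
```

View pics/top0.png

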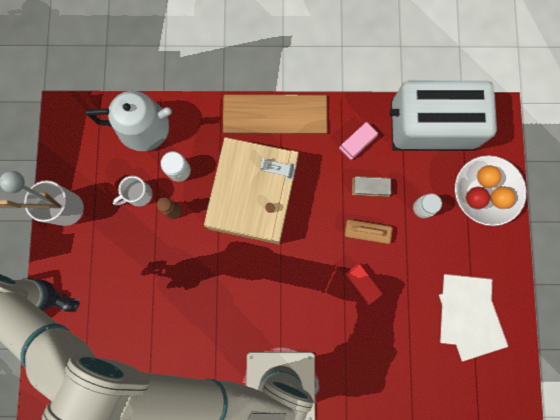

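View pics/side0.png

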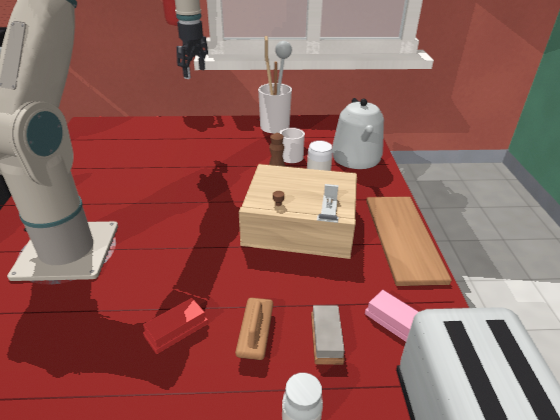

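```bash
cat >> h.py <<'E'
def proj(d,P):
    K=np.array(d['intrinsics']);T=np.array(d['extrinsics']);p=(np.atleast_2d(P)-T[:3,3])@T[:3,:3]
    return np.c_[K[0,2]+K[0,0]*p[:,0]/-p[:,2],K[1,2]+K[1,1]*-p[:,1]/-p[:,2]]
PTS=dict(hasp_hinge=(-105,-75,116),hasp_tab=(-18.5,-75,136),lid_knob=(-68,50,134),lid_hinge=(111,50,100),case=(0,0,0))
def c2w(c,P):
    P=np.atleast_2d(P).astype(float);k,s=np.cos(c[2]),np.sin(c[2])
    return np.c_[c[0]+k*P[:,0]-s*P[:,1],c[1]+s*P[:,0]+k*P[:,1],P[:,2]]
E
python3 - <<'E'
from h import *
from scipy.optimize import least_squares
ims={c:ctrl.get_image(c) for c in ('top','side')}
obs=[]
for i in range(2):
  for c in ims:
    for n in PTS:
        r=ctrl.place_of(c,n)
        if r: obs.append((c,n,np.array(r[0]['position'])[::-1]))
# hand-read lid corners (top picture, u,v)
cor={'bl':((111,138,110),(205,226)),'tl':((111,-138,110),(229,139)),'tr':((-115,-140,110),(297,151)),'br':((-115,140,110),(280,242))}
f=lambda c:np.concatenate([(proj(ims[k],c2w(c,PTS[n]))[0]-p) for k,n,p in obs]+[proj(ims['top'],c2w(c,P))[0]-p for P,p in cor.values()])
s=least_squares(f,[599,90,1.4],loss='soft_l1',f_scale=1.5)
print(s.x); 
for (k,n,p),r in zip(obs+[('top',x,0) for x in cor],f(s.x).reshape(-1,2)): print(k,n,r.round(1))
c=s.x;np.save('case.npy',c)
for k in ims:
    im=cv2.resize(ims[k]['img'][:,:,::-1],None,fx=2,fy=2)
    L=[[(-115,-140,110),(-115,140,110),(111,140,100),(111,-140,100)],[(-115,-140,0),(-115,140,0),(115,140,0),(115,-140,0)]]
    for l in L: cv2.polylines(im,[np.int32(proj(ims[k],c2w(c,l))*2)],True,(0,255,0),1)
    for P in PTS.values(): cv2.circle(im,tuple(int(v) for v in proj(ims[k],c2w(c,P))[0]*2),3,(255,0,0),1)
    (im:=im[220:520,380:680]) if k=='top' else (im:=im[300:600,440:740])
    cv2.imwrite(f'pics/ov_{k}.png',im)
cv2.imwrite('pics/ov.png',np.hstack([cv2.imread('pics/ov_top.png'),cv2.imread('pics/ov_side.png')]))
for k in ims:
  for m in ctrl.trace(k,'stone'):
    mm=m['mask'];r,cc=m['position']
    col=ims[k]['img'][mm].mean(0)
    print(k,np.round(m['position']),col.round(),mm.sum())
    if np.ptp(col)<60:
        g=mm.astype(np.uint8); cn=max(cv2.findContours(g,0,1)[0],key=len)
        b=cv2.boxPoints(cv2.minAreaRect(cn)); print([atz(ims[k],(v,u),40).round(1).tolist()[:2] for u,v in b])
print([ (n,PTS[n],c2w(c,PTS[n]).round(1)) for n in PTS])
E
```

```text
[594.11243295  88.19541306   1.37133427]
top hasp_hinge [2.6 2.6]
top hasp_tab [-159.3  -45.1]
top lid_knob [ 0.6 -0.3]
top case [1.1 2.5]
side hasp_hinge [-0.3 -3.9]
side hasp_tab [3.1 1.1]
side lid_knob [ 0.8 -2.2]
side lid_hinge [-0.1 -2.1]
side case [-1.1  1.8]
top hasp_hinge [2.6 2.6]
top hasp_tab [-159.3  -45.1]
top lid_knob [ 0.6 -0.3]
top case [1.1 2.5]
side hasp_hinge [-0.3 -3.9]
side hasp_tab [3.1 1.1]
side lid_knob [ 0.8 -2.2]
side lid_hinge [-0.1 -2.1]
side case [-1.1  1.8]
top bl [0.6 0.3]
top tl [-3.5 -0.5]
top tr [1.1 1.2]
top br [-0.2  0. ]
top [188. 368.] [158. 146. 134.] 747
[[585.7, -221.3], [652.0, -226.2], [645.2, -347.3], [579.0, -341.5]]
top [280. 360.] [164.  42.  40.] 732
top [140. 358.] [232. 161. 187.] 667
side [311. 391.] [226. 160. 182.] 1401
side [326. 171.] [162.  53.  52.] 1949
[('hasp_hinge', (-105, -75, 116), array([[646.8, -29.6, 116. ]])), ('hasp_tab', (-18.5, -75, 136), array([[664. ,  55.2, 136. ]])), ('lid_knob', (-68, 50, 134), array([[531.6,  31.5, 134. ]])), ('lid_hinge', (111, 50, 100), array([[567.1, 206.9, 100. ]])), ('case', (0, 0, 0), array([[594.1,  88.2,   0. ]]))]
```

View pics/ov.png

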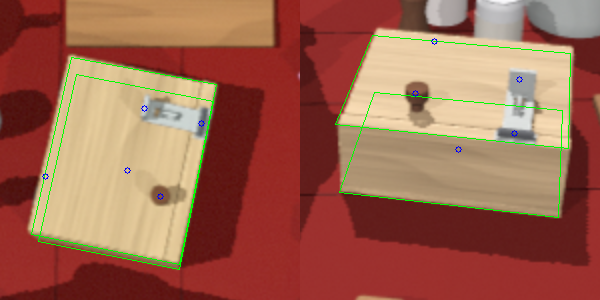

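The overlay shows the case fitted to about 3 mm: knob at (160,196), tab at (144,108) in the left crop. The grey stone is the middle oblong at (187,367) in the top view. Next I'll turn the tool to the case's axes. Then I'll test at the left edge of the reach whether the tool will lean.

```bash
python3 -m crank '[[[0,0,0,1],[0,0,0,1],[0,0,0,1],[0,0,0,1],[0,0,0,1],[0,0,0,1],[0,0,0,1],[0,0,0,1],[0,0,0,1],[0,0,0,1],[0,0,0,1],[0,0,0,1]]]'; python3 -m crank '[[[0,0,0,1],[0,0,0,1],[0,0,0,1],[0,0,0,1],[0,0,0,0.5],[-0.2,-1,0,0],[-0.2,-1,0,0],[-0.2,-1,0,0],[-0.2,-1,0,0],[-0.2,-1,0,0],[-0.2,-1,0,0]]]'
python3 -m crank '[[[1,0,0,0],[1,0,0,0],[1,0,0,0],[1,0,0,0],[1,0,0,0],[1,0,0,0],[1,0,0,0],[1,0,0,0],[1,0,0,0]]]'
python3 -m crank '[[[1,0,0,0],[1,0,0,0],[1,0,0,0]]]'
python3 -c "
from cell import ctrl;s=ctrl.read_state();print(s['qpos'],s['tool_rot'])"
```

```text
clock: 3.55
eef_pos: [282.5, 585.4, 231.4]
tool_rot: [-3.142, -0.0, 1.728]
force: [-0.1, -0.2, 0.8]
width: 85.5
gripper_force: 0.0
clock: 4.47
eef_pos: [128.3, 585.6, 231.4]
tool_rot: [-3.141, -0.0, 1.372]
force: [0.1, 0.6, -0.4]
width: 85.6
gripper_force: 0.0
clock: 5.22
eef_pos: [174.0, 807.2, 231.3]
tool_rot: [-3.141, 0.0, 1.372]
force: [-0.4, 1.7, 0.2]
width: 85.6
gripper_force: 0.0
clock: 5.47
eef_pos: [187.3, 875.1, 231.7]
tool_rot: [-3.141, -0.001, 1.372]
force: [-0.5, 2.3, -0.1]
width: 85.3
gripper_force: 0.0
[-1.44622806  1.1735498   0.38419588  0.35955241 -0.35418563  1.63130927
 -1.51261804] [-3.14106105e+00 -8.96031079e-04  1.37192517e+00]
```

```bash
python3 -m crank '[[[1,0,0,0],[1,0,0,0]]]';python3 -m crank '[[[1,0,0,0],[1,0,0,0]]]';python3 -m crank '[[[1,0,0,0],[1,0,0,0]]]'
python3 -c "
from cell import ctrl;s=ctrl.read_state();print(s['qpos'],s['tool_rot'])"
```

```text
clock: 5.63
eef_pos: [195.1, 889.2, 210.7]
tool_rot: [-3.137, 0.0, 1.359]
force: [1.6, -2.7, -4.6]
width: 85.4
gripper_force: 0.0
clock: 5.8
eef_pos: [195.0, 909.9, 214.3]
tool_rot: [3.141, -0.058, 1.37]
force: [-0.9, -0.6, 0.6]
width: 85.4
gripper_force: 0.0
clock: 5.97
eef_pos: [196.6, 924.0, 210.6]
tool_rot: [3.14, -0.095, 1.372]
force: [0.3, 1.5, 0.7]
width: 85.3
gripper_force: 0.0
[-1.44895246  1.30452538  1.00340553  0.18468304 -0.97574347  1.64028866
 -1.49110433] [ 3.14006956 -0.09487365  1.37180674]
```

The tool leans outward at the reach limit, which is the direction the task asks for. I'll continue until it leans about 28 degrees.

```bash
python3 -m crank '[[[1,0,0,0],[1,0,0,0],[1,0,0,0],[1,0,0,0],[1,0,0,0],[1,0,0,0]]]';python3 -m crank '[[[1,0,0,0],[1,0,0,0],[1,0,0,0],[1,0,0,0],[1,0,0,0],[1,0,0,0]]]'
python3 -c "
from cell import ctrl;s=ctrl.read_state();print(s['qpos'],s['tool_rot'])"
```

```text
clock: 6.47
eef_pos: [203.0, 962.7, 205.9]
tool_rot: [3.141, -0.201, 1.372]
force: [0.2, -0.3, 0.9]
width: 85.5
gripper_force: 0.0
clock: 6.97
eef_pos: [209.5, 997.6, 216.9]
tool_rot: [3.139, -0.307, 1.372]
force: [0.0, 0.3, 0.3]
width: 85.5
gripper_force: 0.0
[-1.45388289  1.3216628   1.11043049  0.18513158 -1.09925103  1.42854514
 -1.48571022] [ 3.13882044 -0.3069494   1.37171471]
```

```bash
python3 -m crank '[[[1,0,0,0],[1,0,0,0],[1,0,0,0],[1,0,0,0],[1,0,0,0],[1,0,0,0],[1,0,0,0],[1,0,0,0],[1,0,0,0],[1,0,0,0]]]'
python3 -m crank '[[[-0.88,0,-0.47,0],[-0.88,0,-0.47,0],[-0.88,0,-0.47,0],[-0.88,0,-0.47,0],[-0.88,0,-0.47,0],[-0.88,0,-0.47,0]]]'
python3 -c "
from cell import ctrl;s=ctrl.read_state();print(s['qpos'],s['tool_rot'])"
```

```text
clock: 7.8
eef_pos: [218.0, 1046.2, 266.0]
tool_rot: [3.137, -0.48, 1.372]
force: [0.7, -0.4, 0.0]
width: 85.2
gripper_force: 0.0
clock: 8.3
eef_pos: [191.1, 917.7, 269.6]
tool_rot: [3.139, -0.482, 1.372]
force: [-0.1, -0.1, 0.9]
width: 85.2
gripper_force: 0.0
[-1.7819155   1.02785254  1.04142451  1.0987905  -1.09925805  0.99938723
 -0.99833369] [ 3.13908939 -0.4822963   1.37165074]
```

```bash
cat >> h.py <<'E'
def go(*targets):
    s=ctrl.read_state();R=Ro.from_euler('xyz',s['tool_rot']).as_matrix();p=np.array(s['eef_pos'])
    for t in targets:
        d=R.T@(np.array(t)-p)/25;n=int(np.ceil(abs(d).max()));print('total',d.round(2),'n',n,'row',(d/max(n,1)).round(2));p=np.array(t)
E
python3 -c "
from h import *
go((191,917,340),(650,10,340),(657,22,200))"
```

```text
total [ 1.28  0.01 -2.51] n 3 row [ 0.43  0.   -0.84]
total [-28.29  25.21 -14.75] n 29 row [-0.98  0.87 -0.51]
total [-2.13  0.17  5.21] n 6 row [-0.36  0.03  0.87]
```

```bash
python3 -m crank '[[[0.43,0,-0.84,0],[0.43,0,-0.84,0],[0.43,0,-0.84,0],[-0.98,0.87,-0.51,0],[-0.98,0.87,-0.51,0],[-0.98,0.87,-0.51,0],[-0.98,0.87,-0.51,0],[-0.98,0.87,-0.51,0],[-0.98,0.87,-0.51,0],[-0.98,0.87,-0.51,0],[-0.98,0.87,-0.51,0],[-0.98,0.87,-0.51,0]]]'
python3 -m crank '[[[-0.98,0.87,-0.51,0],[-0.98,0.87,-0.51,0],[-0.98,0.87,-0.51,0],[-0.98,0.87,-0.51,0],[-0.98,0.87,-0.51,0],[-0.98,0.87,-0.51,0],[-0.98,0.87,-0.51,0],[-0.98,0.87,-0.51,0],[-0.98,0.87,-0.51,0],[-0.98,0.87,-0.51,0],[-0.98,0.87,-0.51,0],[-0.98,0.87,-0.51,0]]]'
python3 -c "
from h import *
s=ctrl.read_state();print(s['qpos'])
go((650,10,340),(657,22,200))"
```

```text
clock: 9.3
eef_pos: [334.7, 634.2, 340.7]
tool_rot: [3.138, -0.483, 1.371]
force: [-0.7, -0.2, -0.1]
width: 84.8
gripper_force: 0.0
clock: 10.3
eef_pos: [524.5, 257.3, 340.9]
tool_rot: [3.137, -0.483, 1.372]
force: [0.3, 1.2, 0.2]
width: 85.4
gripper_force: 0.0
[-0.91610208  0.48863601  0.99921776  1.84697448 -1.00088295  1.15243966
  0.30804327]
total [-7.72  6.9  -3.98] n 8 row [-0.97  0.86 -0.5 ]
total [-2.14  0.16  5.2 ] n 6 row [-0.36  0.03  0.87]
```

```bash
python3 -m crank '[[[-0.97,0.86,-0.5,0],[-0.97,0.86,-0.5,0],[-0.97,0.86,-0.5,0],[-0.97,0.86,-0.5,0],[-0.97,0.86,-0.5,0],[-0.97,0.86,-0.5,0],[-0.97,0.86,-0.5,0],[-0.97,0.86,-0.5,0],[0,0,0,0]]]'
python3 -m crank '[[[-0.36,0.03,0.87,0],[-0.36,0.03,0.87,0],[-0.36,0.03,0.87,0],[-0.36,0.03,0.87,0],[-0.36,0.03,0.87,0],[-0.36,0.03,0.87,0],[0,0,0,0]]]'
python3 - <<'E'
from h import *
s=ctrl.read_state();print(s['qpos'])
d=save('wrist','w1.png')
c=np.load('case.npy')
for n in PTS:
    r=ctrl.place_of('wrist',n)
    for x in r[:1]: print(n,np.round(x['position']),round(x['confidence'],2),atz(d,x['position'],PTS[n][2],True).round(1),c2w(c,PTS[n])[0].round(1))
E
```

```text
clock: 11.05
eef_pos: [650.8, 1.8, 338.9]
tool_rot: [3.134, -0.475, 1.363]
force: [-0.9, -0.5, 0.9]
width: 85.3
gripper_force: 0.0
clock: 11.63
eef_pos: [653.9, 23.8, 194.8]
tool_rot: [-3.137, -0.482, 1.369]
force: [-1.8, 0.3, 0.1]
width: 85.4
gripper_force: 0.0
[-0.2334688   0.80814694  0.72285103  1.64127244 -1.07214245  1.23128471
  0.73054557]
hasp_hinge [339. 290.] 0.78 [650.5 -28.8 116. ] [646.8 -29.6 116. ]
hasp_tab [228. 290.] 0.86 [666.   51.3 136. ] [664.   55.2 136. ]
lid_hinge [ 91. 159.] 0.59 [573.1 207.3 100. ] [567.1 206.9 100. ]
case [222. 218.] 0.85 [594.9  87.9   0. ] [594.1  88.2   0. ]
```

View pics/w1.png

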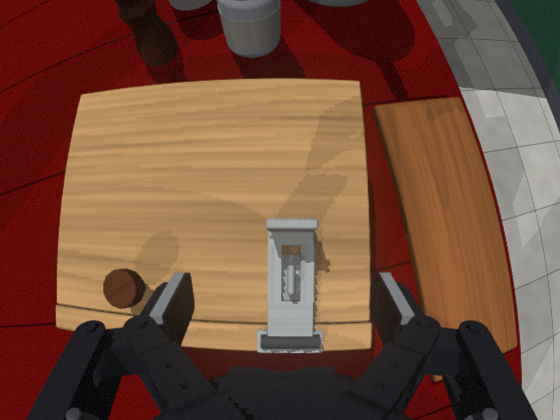

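Tab at pixel (228,291), midway between the open fingers, with the hasp flat over its catch. I'll move in and grip it.

```bash
python3 -c "
from h import *
c=np.load('case.npy');c[0]+=2.5;np.save('case.npy',c)
go((668.5,62.5,117))"
```

```text
total [-0.05  0.1   3.75] n 4 row [-0.01  0.03  0.94]
```

```bash
python3 -m crank '[[[0,0.03,0.94,0],[0,0.03,0.94,0],[0,0.03,0.94,0],[0,0.03,0.94,0],[0,0,0,0]]]'; python3 -m crank '[[[0,0,0,0],[0,0,0,0],[0,0,0,0],[0,0,0,0],[0,0,0,0],[0,0,0,0]]]' 1
python3 -c "
from h import *
d=save('wrist','w2.png');go((668.5,62.5,117))"
```

```text
clock: 12.35
eef_pos: [666.5, 67.6, 113.3]
tool_rot: [-3.14, -0.484, 1.372]
force: [-1.0, 0.5, -0.3]
width: 85.4
gripper_force: 0.0
clock: 12.85
eef_pos: [668.6, 63.1, 116.5]
tool_rot: [3.136, -0.481, 1.371]
force: [0.4, -1.7, 3.6]
width: 32.9
gripper_force: 59.8
total [-0.01 -0.   -0.03] n 1 row [-0.01 -0.   -0.03]
```

View pics/w2.png

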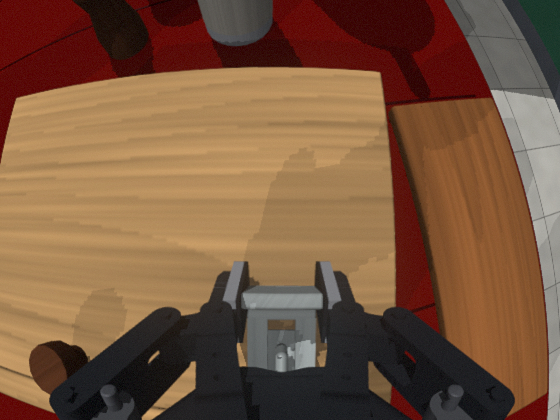

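```bash
cat >> h.py <<'E'
def arc(r,a0,a1,n,T=0.482):
    a=np.linspace(a0,a1,n+1);x=r*np.cos(a);z=r*np.sin(a);dx=np.diff(x);dz=np.diff(z)
    print([[round(v,2) for v in q] for q in np.c_[np.cos(T)*dx+np.sin(T)*dz,0*dx,np.sin(T)*dx-np.cos(T)*dz,0*dx]/25])
E
python3 -c "
from h import *
arc(88.8,.227,.227+1.75,16)"
```

```text
[[np.float64(0.08), np.float64(-0.0), np.float64(-0.38), np.float64(-0.0)], [np.float64(0.04), np.float64(-0.0), np.float64(-0.39), np.float64(-0.0)], [np.float64(-0.01), np.float64(-0.0), np.float64(-0.39), np.float64(-0.0)], [np.float64(-0.05), np.float64(-0.0), np.float64(-0.39), np.float64(-0.0)], [np.float64(-0.09), np.float64(-0.0), np.float64(-0.38), np.float64(-0.0)], [np.float64(-0.13), np.float64(-0.0), np.float64(-0.37), np.float64(-0.0)], [np.float64(-0.17), np.float64(-0.0), np.float64(-0.35), np.float64(-0.0)], [np.float64(-0.21), np.float64(-0.0), np.float64(-0.33), np.float64(-0.0)], [np.float64(-0.24), np.float64(-0.0), np.float64(-0.3), np.float64(-0.0)], [np.float64(-0.27), np.float64(-0.0), np.float64(-0.27), np.float64(-0.0)], [np.float64(-0.3), np.float64(-0.0), np.float64(-0.24), np.float64(-0.0)], [np.float64(-0.33), np.float64(-0.0), np.float64(-0.21), np.float64(-0.0)], [np.float64(-0.35), np.float64(-0.0), np.float64(-0.17), np.float64(-0.0)], [np.float64(-0.36), np.float64(-0.0), np.float64(-0.13), np.float64(-0.0)], [np.float64(-0.38), np.float64(-0.0), np.float64(-0.09), np.float64(-0.0)], [np.float64(-0.39), np.float64(-0.0), np.float64(-0.05), np.float64(-0.0)]]
```

```bash
python3 -m crank '[[[0.08,0,-0.38,0],[0.04,0,-0.39,0],[-0.01,0,-0.39,0],[-0.05,0,-0.39,0],[-0.09,0,-0.38,0],[-0.13,0,-0.37,0]]]';python3 -m crank '[[[-0.17,0,-0.35,0],[-0.21,0,-0.33,0],[-0.24,0,-0.3,0],[-0.27,0,-0.27,0],[-0.3,0,-0.24,0]]]'; python3 -m crank '[[[-0.33,0,-0.21,0],[-0.35,0,-0.17,0],[-0.36,0,-0.13,0],[-0.38,0,-0.09,0],[-0.39,0,-0.05,0],[0,0,0,0],[0,0,0,0]]]'
python3 -c "
from h import *
d=save('wrist','w3.png');a=save('side','s3.png')
im=np.hstack([cv2.resize(cv2.imread('pics/w3.png'),(400,300)),cv2.resize(cv2.imread('pics/s3.png')[120:300,200:440],(400,300))]);cv2.imwrite('pics/c3.png',im)"
```

```text
clock: 13.4
eef_pos: [662.9, 37.0, 164.8]
tool_rot: [3.138, -0.485, 1.373]
force: [5.0, 4.4, -7.3]
width: 33.5
gripper_force: 60.3
clock: 13.82
eef_pos: [654.5, -3.5, 185.3]
tool_rot: [3.137, -0.49, 1.374]
force: [4.5, 6.3, -0.6]
width: 32.7
gripper_force: 59.8
clock: 14.4
eef_pos: [644.0, -54.4, 178.2]
tool_rot: [3.138, -0.484, 1.371]
force: [0.4, 0.9, 5.7]
width: 32.5
gripper_force: 60.0
```

View pics/c3.png

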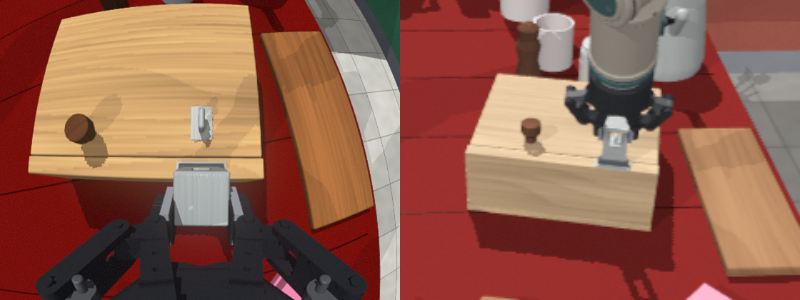

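Hasp stands upright and slightly past, at about 1.73 rad by my estimate, with the lid still shut. I'll release it and move to the knob.

```bash
python3 -m crank '[[[0,0,0,0],[0,0,0,0],[0,0,0,0],[0,0,0,0]]]' -1; python3 -m crank '[[[0,0,-0.9,0],[0,0,-0.9,0],[0,0,-0.9,0],[0,0,-0.9,0],[0,0,0,0]]]'
python3 -c "
from h import *
d=ctrl.get_image('wrist');c=np.load('case.npy')
for x in ctrl.place_of('wrist','lid_knob')[:2]: print(x['confidence'],x['position'],atz(d,x['position'],134,True))
k=c2w(c,PTS['lid_knob'])[0];print(k)
z=np.array([.092,.455,-.886]);print((k+z*22).round(1))
go(k-z*80,k+z*22)"
```

```text
clock: 14.83
eef_pos: [643.3, -55.0, 176.8]
tool_rot: [3.139, -0.481, 1.371]
force: [-0.9, 0.4, -0.7]
width: 79.2
gripper_force: 0.0
clock: 15.25
eef_pos: [636.1, -100.0, 260.7]
tool_rot: [3.131, -0.478, 1.371]
force: [-0.1, 0.7, 0.6]
width: 85.5
gripper_force: 0.0
0.58 [153.8, 155.9] [539.13774319  31.57390104 134.        ]
[534.130106    31.45073209 134.        ]
[536.2  41.5 114.5]
total [ 1.44 -4.99  3.1 ] n 5 row [ 0.29 -1.    0.62]
total [ 0.   -0.02  4.08] n 5 row [ 0.   -0.    0.82]
```

```bash
python3 -m crank '[[[0.29,-0.97,0,0],[0.29,-0.97,0,0],[0.29,-0.97,0,0],[0.29,-0.97,0.6,0],[0.29,-0.97,0.6,0],[0,0,0.95,0],[0,0,0.95,0],[0,0,0,0]]]'
python3 -c "
from h import *
d=ctrl.get_image('wrist')
for x in ctrl.place_of('wrist','lid_knob')[:2]: print(x['confidence'],x['position'],atz(d,x['position'],134,True))
go((538.2,41.5,114.5))"
```

```text
clock: 16.02
eef_pos: [527.0, -0.1, 201.1]
tool_rot: [-3.135, -0.484, 1.372]
force: [-0.3, 1.0, 0.0]
width: 85.4
gripper_force: 0.0
0.84 [224.8, 287.2] [538.07149966  31.49365334 134.        ]
0.27 [19.8, 342.0] [626.0396523  207.12661895 134.        ]
total [-0.01 -0.01  4.03] n 5 row [-0.   -0.    0.81]
```

```bash
python3 -m crank '[[[0,0.02,0.8,0],[0,0.02,0.8,0],[0,0.02,0.8,0],[0,0.02,0.8,0],[0,0,0.8,0],[0,0,0,0]]]';python3 -m crank '[[[0,0,0,0],[0,0,0,0],[0,0,0,0],[0,0,0,0],[0,0,0,0],[0,0,0,0]]]' 1
python3 -c "
from h import *
go((540,41.5,114.5)); 
T=.482
a=np.linspace(.188,.188+.95,19);x=-182.2*np.cos(a);z=182.2*np.sin(a);dx=np.diff(x);dz=np.diff(z)
print((np.c_[np.cos(T)*dx+np.sin(T)*dz,np.sin(T)*dx-np.cos(T)*dz]/25).round(2).tolist())"
```

```text
clock: 16.62
eef_pos: [540.8, 41.9, 114.8]
tool_rot: [-3.141, -0.484, 1.372]
force: [0.1, 0.6, 0.8]
width: 85.3
gripper_force: 0.0
clock: 17.12
eef_pos: [536.2, 40.6, 116.8]
tool_rot: [-3.136, -0.483, 1.371]
force: [-13.6, -2.9, 11.7]
width: 27.9
gripper_force: 58.2
total [0.02 0.14 0.11] n 1 row [0.02 0.14 0.11]
[[0.25, -0.3], [0.26, -0.28], [0.28, -0.27], [0.29, -0.25], [0.3, -0.24], [0.32, -0.22], [0.33, -0.2], [0.34, -0.19], [0.35, -0.17], [0.35, -0.15], [0.36, -0.13], [0.37, -0.11], [0.37, -0.09], [0.38, -0.07], [0.38, -0.05], [0.38, -0.03], [0.38, -0.01], [0.38, 0.01]]
```

```bash
python3 -m crank '[[[0,-0.14,0,0],[0.25,0,-0.3,0],[0.26,0,-0.28,0],[0.28,0,-0.27,0],[0.29,0,-0.25,0]]]'; python3 -m crank '[[[0.3,0,-0.24,0],[0.32,0,-0.22,0],[0.33,0,-0.2,0],[0.34,0,-0.19,0],[0.35,0,-0.17,0],[0.35,0,-0.15,0]]]'; python3 -m crank '[[[0.36,0,-0.13,0],[0.37,0,-0.11,0],[0.37,0,-0.09,0],[0.38,0,-0.07,0],[0.38,0,-0.05,0],[0.38,0,-0.03,0],[0.38,0,-0.01,0],[0.38,0,0.01,0],[0,0,0,0],[0,0,0,0]]]'
python3 -c "
from h import *
d=save('side','s4.png');e=save('wrist','w4.png')
im=np.hstack([cv2.resize(cv2.imread('pics/w4.png'),(400,300)),cv2.resize(cv2.imread('pics/s4.png')[100:310,180:460],(400,300))]);cv2.imwrite('pics/c4.png',im)"
```

```text
clock: 17.53
eef_pos: [538.4, 51.1, 152.5]
tool_rot: [3.141, -0.479, 1.37]
force: [-0.7, 0.4, -6.9]
width: 27.0
gripper_force: 60.0
clock: 18.03
eef_pos: [544.5, 80.5, 201.3]
tool_rot: [3.141, -0.478, 1.37]
force: [-1.4, -1.1, -8.0]
width: 27.8
gripper_force: 59.6
clock: 18.87
eef_pos: [557.3, 141.4, 248.3]
tool_rot: [3.139, -0.482, 1.372]
force: [-4.8, -1.9, 4.8]
width: 28.1
gripper_force: 61.0
```

View pics/c4.png

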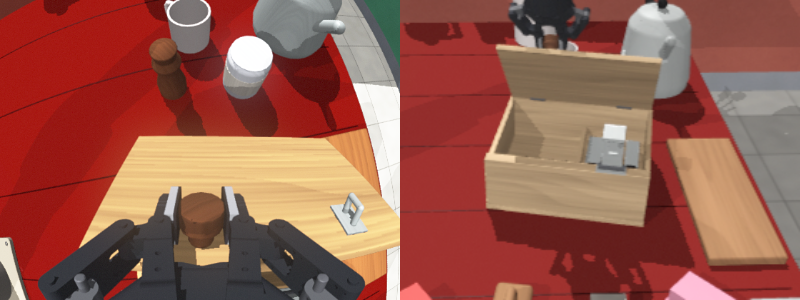

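Lid is up at its stop (side crop, about (580,75)), the place is empty, and the hasp stands. I'll let the knob go and fly to the stone.

```bash
python3 -m crank '[[[0,0,0,0],[0,0,0,0],[0,0,0,0],[0,0,0,0]]]' -1; python3 -m crank '[[[0,0,-0.9,0],[0,0,-0.9,0],[0,0,-0.9,0],[0,0,-0.9,0],[0,0,-0.9,0],[0,0,0,0]]]'
python3 -c "
from h import *
s=ctrl.read_state();print(s['qpos']);go((604,-339,170))"
```

```text
clock: 19.3
eef_pos: [558.6, 141.5, 247.5]
tool_rot: [3.138, -0.482, 1.371]
force: [-0.3, 0.6, 0.6]
width: 74.7
gripper_force: 0.0
clock: 19.8
eef_pos: [549.7, 87.4, 351.0]
tool_rot: [3.13, -0.482, 1.371]
force: [0.0, -0.7, -0.1]
width: 85.3
gripper_force: 0.0
[-0.26518073  0.38226271  0.4932749   1.78073618 -0.74351898  1.13298639
  0.35999258]
total [-17.79   5.52  -1.08] n 18 row [-0.99  0.31 -0.06]
```

```bash
python3 -m crank '[[[-0.99,0.31,-0.06,0],[-0.99,0.31,-0.06,0],[-0.99,0.31,-0.06,0],[-0.99,0.31,-0.06,0],[-0.99,0.31,-0.06,0],[-0.99,0.31,-0.06,0],[-0.99,0.31,-0.06,0],[-0.99,0.31,-0.06,0],[-0.99,0.31,-0.06,0]]]';python3 -m crank '[[[-0.99,0.31,-0.06,0],[-0.99,0.31,-0.06,0],[-0.99,0.31,-0.06,0],[-0.99,0.31,-0.06,0],[-0.99,0.31,-0.06,0],[-0.99,0.31,-0.06,0],[-0.99,0.31,-0.06,0],[-0.99,0.31,-0.06,0],[-0.99,0.31,-0.06,0],[0,0,0,0],[0,0,0,0]]]'
cat > st.py <<'E'
from h import *
s=ctrl.read_state();print(s['qpos'],s['eef_pos'],s['tool_rot'])
for cam in ('wrist','top'):
  d=save(cam,cam+'_st.png')
  for m in ctrl.trace(cam,'stone'):
    mm=m['mask'];col=d['img'][mm].mean(0)
    if np.ptp(col)>70: continue
    g=(mm&(np.ptp(d['img'].astype(int),axis=2)<35)).astype(np.uint8)  # grey stone top only
    g=cv2.morphologyEx(g,cv2.MORPH_OPEN,np.ones((3,3)))
    cn=max(cv2.findContours(g,0,1)[0],key=len)[:,0]
    P=np.array([atz(d,(v,u),40,cam=='wrist')[:2] for u,v in cn],np.float32)
    r=cv2.minAreaRect(P);print(cam,m['confidence'],m['position'],'rect',r, 'edge',cv2.boxPoints(r).round(1).tolist())
  for x in ctrl.place_of(cam,'stone')[:3]: print(cam,x['confidence'],x['position'],atz(d,x['position'],0,cam=='wrist').round(1))
E
python3 st.py
```

```text
clock: 20.55
eef_pos: [575.6, -123.8, 254.8]
tool_rot: [3.139, -0.483, 1.371]
force: [0.0, 0.5, -0.8]
width: 85.4
gripper_force: 0.0
clock: 21.47
eef_pos: [602.4, -337.4, 162.8]
tool_rot: [3.141, -0.483, 1.368]
force: [0.1, 0.4, -0.3]
width: 85.4
gripper_force: 0.0
[ 0.45942014  0.94478046  0.47308305  1.26995325 -0.78434841  1.39550139
  0.91095739] [ 602.44690175 -337.44968219  162.82998422] [ 3.14107734 -0.48274368  1.36793471]
wrist 0.95 [217.7, 289.4] rect ((621.3938598632812, -291.65460205078125), (110.54609680175781, 51.39397430419922), 87.3016128540039) edge [[593.0999755859375, -345.70001220703125], [644.5, -348.1000061035156], [649.7000122070312, -237.6999969482422], [598.2999877929688, -235.1999969482422]]Traceback (most recent call last):
  File "st.py", line 10, in <module>
    cn=max(cv2.findContours(g,0,1)[0],key=len)[:,0]
       ~~~^^^^^^^^^^^^^^^^^^^^^^^^^^^^^^^^^^^^
ValueError: max() iterable argument is empty
```

View pics/wrist_st.png

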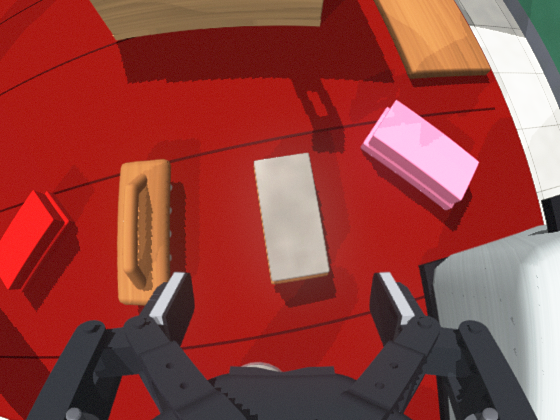

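The stone lies at pixels (155..283, 255..328), between the open fingers, brush to its left and the pink look-alike to its right. The fitted rectangle is 110.5 x 51.4 mm, which matches 112 x 52.

```bash
python3 -c "
from h import *
t=np.array((623,-284,6));z=np.array([.092,.455,-.886]);go(t-z*90,t)"
```

```text
total [-1.04  0.34  3.03] n 4 row [-0.26  0.08  0.76]
total [-0.   -0.01  3.6 ] n 4 row [-0.  -0.   0.9]
```

```bash
python3 -m crank '[[[-0.26,0.08,0.76,0],[-0.26,0.08,0.76,0],[-0.26,0.08,0.76,0],[-0.26,0.1,0.76,0],[0,0,0.9,0],[0,0,0.9,0],[0,0,0.6,0],[0,0,0.6,0],[0,0,0.6,0],[0,0,0,0]]]';python3 -m crank '[[[0,0,0,0],[0,0,0,0],[0,0,0,0],[0,0,0,0],[0,0,0,0],[0,0,0,0]]]' 1;python3 -m crank '[[[0,0,0,0],[0,0,0,0]]]'
python3 - <<'E'
from h import *
d=save('wrist','w5.png')
s=ctrl.read_state();print(s['eef_pos'],s['width'])
E
```

```text
clock: 22.4
eef_pos: [622.6, -281.9, 3.6]
tool_rot: [-3.141, -0.485, 1.372]
force: [-0.7, 1.7, 0.4]
width: 85.4
gripper_force: 0.0
clock: 22.9
eef_pos: [623.2, -287.3, 7.7]
tool_rot: [3.136, -0.481, 1.371]
force: [-0.9, -2.0, 6.1]
width: 55.5
gripper_force: 59.8
clock: 23.07
eef_pos: [623.2, -287.3, 7.7]
tool_rot: [3.136, -0.481, 1.371]
force: [-0.7, -1.8, 5.4]
width: 55.5
gripper_force: 59.8
[ 623.13699928 -287.28990292    7.72082384] 55.33475190785104
```

View pics/w5.png

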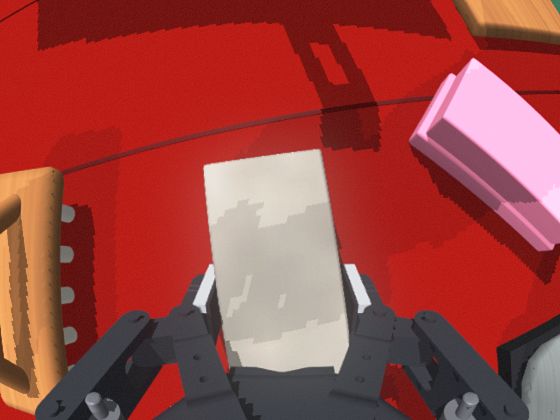

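Stone is held: width 55.4 mm, force 60 N, still skewed about 7 degrees, which fits the place. I'll lift it and work out the approach.

```bash
python3 -m crank '[[[0.1,0,-0.2,0],[0.2,0,-0.4,0],[0.3,0,-0.6,0],[0.46,0,-0.89,0],[0.46,0,-0.89,0],[0.46,0,-0.89,0],[0.46,0,-0.89,0],[0.46,0,-0.89,0],[0.3,0,-0.6,0],[0.46,0,-0.89,0],[0.3,0,-0.6,0],[0,0,0,0]]]'
python3 - <<'E'
from h import *
c=np.load('case.npy');print(c)
t=c2w(c,(32,62,12))[0]+[1.8,4.4,9];z=np.array([.092,.455,-.886])
print(t,t-240*z); go(t-240*z,t-60*z,t)
d=save('side','s6.png');e=save('wrist','w6.png')
im=np.hstack([cv2.resize(cv2.imread('pics/w6.png'),(400,300)),cv2.resize(cv2.imread('pics/s6.png')[100:400,180:500],(400,300))]);cv2.imwrite('pics/c6.png',im)
E
```

```text
clock: 24.12
eef_pos: [623.2, -288.8, 228.1]
tool_rot: [3.131, -0.479, 1.375]
force: [0.8, -0.3, -4.9]
width: 55.5
gripper_force: 60.9
[596.61243295  88.19541306   1.37133427]
[543.98223438 136.24576796  21.        ] [521.90223438  27.04576796 233.64      ]
total [10.4  -6.49  5.08] n 11 row [ 0.95 -0.59  0.46]
total [ 0.03 -0.07  7.2 ] n 8 row [ 0.   -0.01  0.9 ]
total [ 0.01 -0.02  2.4 ] n 3 row [ 0.   -0.01  0.8 ]
```

View pics/c6.png

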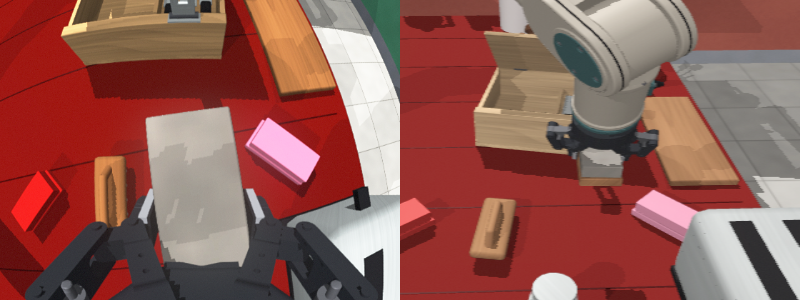

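```bash
python3 -m crank '[[[0.4,-0.25,0.2,0],[0.93,-0.59,0.45,0],[0.93,-0.59,0.45,0],[0.93,-0.59,0.45,0],[0.93,-0.59,0.45,0],[0.93,-0.59,0.45,0],[0.93,-0.59,0.45,0],[0.93,-0.59,0.45,0],[0.93,-0.59,0.45,0],[0.93,-0.59,0.45,0],[0.93,-0.59,0.45,0],[0.55,-0.34,0.27,0]]]';python3 -m crank '[[[0,0,0,0],[0,0,0,0]]]'
python3 - <<'E'
from h import *
c=np.load('case.npy')
t=c2w(c,(28,62,12))[0]+[1.8,4.4,9];z=np.array([.092,.455,-.886])
print(t);go(t-240*z,t-60*z,t);print(ctrl.read_state()['qpos'])
d=save('side','s7.png');e=save('wrist','w7.png')
im=np.hstack([cv2.resize(cv2.imread('pics/w7.png'),(400,300)),cv2.resize(cv2.imread('pics/s7.png')[100:400,180:500],(400,300))]);cv2.imwrite('pics/c7.png',im)
E
```

```text
clock: 25.22
eef_pos: [516.5, 28.3, 230.1]
tool_rot: [-3.138, -0.484, 1.372]
force: [-0.9, 0.3, -4.4]
width: 55.3
gripper_force: 61.0
clock: 25.38
eef_pos: [518.3, 25.5, 230.3]
tool_rot: [3.142, -0.482, 1.372]
force: [0.1, -1.1, -4.5]
width: 54.8
gripper_force: 61.4
[543.18966605 132.32507473  21.        ]
total [-0.    0.13 -0.15] n 1 row [-0.    0.13 -0.15]
total [0.01 0.   7.2 ] n 8 row [0.  0.  0.9]
total [0.  0.  2.4] n 3 row [0.  0.  0.8]
[-0.09436832  0.51479706  0.44799254  1.9714166  -0.87850751  0.9801773
  0.72287146]
```

View pics/c7.png

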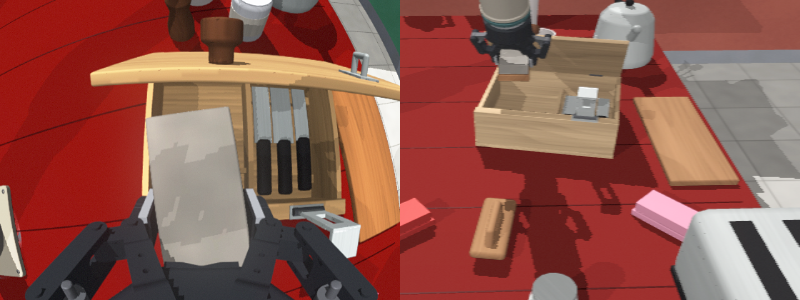

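Stone is poised over its bay (left crop, bay at columns 150-245), level, with wall and hasp clear. I'll lower it along the tool axis.

```bash
python3 -m crank '[[[0,0.1,0.5,0],[0,0.1,0.9,0],[0,0,0.9,0],[0,0,0.9,0],[0,0,0.9,0],[0,0,0.9,0],[0,0,0.9,0],[0,0,0.8,0],[0,0,0.6,0],[0,0,0,0]]]';python3 -m crank '[[[0,0,0.5,0],[0,0,0.5,0],[0,0,0.4,0],[0,0,0.3,0],[0,0,0,0],[0,0,0,0]]]'
python3 -c "
from h import *
go((543.2,132.3,21))"
```

```text
clock: 26.32
eef_pos: [540.7, 106.4, 66.5]
tool_rot: [-3.139, -0.483, 1.368]
force: [-0.2, 0.2, -4.5]
width: 55.3
gripper_force: 61.8
clock: 26.82
eef_pos: [546.9, 124.3, 32.1]
tool_rot: [3.138, -0.482, 1.37]
force: [0.9, 0.2, -2.6]
width: 53.8
gripper_force: 63.0
total [ 0.05 -0.21  0.52] n 1 row [ 0.05 -0.21  0.52]
```

```bash
python3 -m crank '[[[0,0,0.1,0],[0,0,0.1,0],[0,0,0,0],[0,0,0,0]]]';python3 -m crank '[[[0,0,0.1,0],[0,0,0.06,0],[0,0,0,0],[0,0,0,0]]]'
```

```text
clock: 27.15
eef_pos: [546.2, 127.0, 27.3]
tool_rot: [3.139, -0.481, 1.371]
force: [1.3, -0.3, -4.1]
width: 53.5
gripper_force: 63.6
clock: 27.48
eef_pos: [546.9, 129.2, 24.1]
tool_rot: [3.139, -0.482, 1.371]
force: [-0.5, -0.4, -2.5]
width: 53.9
gripper_force: 63.5
```

```bash
python3 -m crank '[[[0,0,0.06,0],[0,0,0.06,0],[0,0,0,0],[0,0,0,0]]]';python3 -m crank '[[[0,0,0.05,0],[0,0,0.05,0],[0,0,0,0],[0,0,0,0]]]'
```

```text
clock: 27.82
eef_pos: [547.2, 130.7, 21.6]
tool_rot: [3.138, -0.483, 1.371]
force: [-0.6, -1.8, 0.9]
width: 53.5
gripper_force: 63.2
clock: 28.15
eef_pos: [547.3, 131.3, 20.6]
tool_rot: [3.137, -0.483, 1.372]
force: [-3.6, -7.6, 15.8]
width: 54.0
gripper_force: 65.9
```

Contact at the expected height (about 20 N at TCP z 20.6). I'll release, retreat along the tool axis, and check where the stone lies.

```bash
python3 -m crank '[[[0,0,-0.06,0],[0,0,0,0]]]'; python3 -m crank '[[[0,0,0,0],[0,0,0,0],[0,0,0,0],[0,0,0,0],[0,0,0,0]]]' -1; python3 -m crank '[[[0,0,-0.4,0],[0,0,-0.8,0],[0,0,-0.9,0],[0,0,-0.9,0],[0,0,-0.9,0],[0,0,-0.9,0],[0,0,-0.9,0],[0,0,-0.9,0],[0,0,-0.9,0],[0,0,-0.9,0],[0,0,-0.5,0],[0,0,0,0]]]'
python3 - <<'E'
from h import *
c=np.load('case.npy')
print(ctrl.read_state()['eef_pos'])
d=save('wrist','w8.png')
for m in ctrl.trace('wrist','stone'):
    mm=m['mask'];col=d['img'][mm].mean(0);print(m['confidence'],np.round(m['position']),col.round(),mm.sum())
    if np.ptp(col)>70: continue
    g=(mm&(np.ptp(d['img'].astype(int),axis=2)<40)).astype(np.uint8)
    if g.sum()<200: continue
    cn=max(cv2.findContours(g,0,1)[0],key=len)[:,0]
    P=np.array([atz(d,(v,u),52,True)[:2] for u,v in cn],np.float32);r=cv2.minAreaRect(P)
    dd=np.array(r[0])-c[:2];k,s=np.cos(c[2]),np.sin(c[2]);print(r,'case xy',k*dd[0]+s*dd[1],-s*dd[0]+k*dd[1])
for n in ('lid_knob','hasp_tab','stone'):
  for x in ctrl.place_of('wrist',n)[:1]: print(n,x['confidence'],np.round(x['position']))
E
```

```text
clock: 28.32
eef_pos: [547.3, 131.4, 21.0]
tool_rot: [3.138, -0.483, 1.372]
force: [0.3, -1.0, 1.0]
width: 53.6
gripper_force: 63.8
clock: 28.73
eef_pos: [547.9, 130.9, 20.5]
tool_rot: [3.137, -0.482, 1.371]
force: [2.3, 0.2, -0.1]
width: 85.4
gripper_force: 0.0
clock: 29.73
eef_pos: [526.5, 28.1, 220.2]
tool_rot: [3.134, -0.481, 1.371]
force: [0.1, -0.0, -0.8]
width: 85.1
gripper_force: 0.0
[526.51726517  28.12673202 220.20449833]
0.62 [180. 280.] [125. 116. 106.] 5231
((546.7969360351562, 124.33120727539062), (113.10658264160156, 51.22879409790039), 79.89617156982422) case xy 25.548794772842477 55.98784191475282
lid_knob 0.81 [ 33. 299.]
stone 0.9 [181. 280.]
```

Stone lies flat at case (25.5, 56), inside the limits. The measured top is 113 x 51 mm. I'll go back to the knob to shut the lid.

```bash
python3 -c "
from h import *
go((526.5,28,340),(550,88,350),(559,141.5,247.5))"
```

```text
total [ 2.2   0.08 -4.42] n 5 row [ 0.44  0.02 -0.88]
total [2.43 0.45 0.82] n 3 row [0.81 0.15 0.27]
total [ 0.02 -0.07  4.64] n 5 row [ 0.   -0.01  0.93]
```

```bash
python3 -m crank '[[[0.44,0.02,-0.88,0],[0.44,0.02,-0.88,0],[0.44,0.02,-0.88,0],[0.44,0.02,-0.88,0],[0.44,0.02,-0.88,0],[0.81,0.15,0.27,0],[0.81,0.15,0.27,0],[0.81,0.15,0.27,0],[0,0,0,0],[0,0,0,0]]]'
python3 -c "
from h import *
go((559,141.5,247.5));c=np.load('case.npy')
d=ctrl.get_image('wrist');print(c2w(c,(34.5,50,265)))
for x in ctrl.place_of('wrist','lid_knob')[:1]: print(x['confidence'],np.round(x['position']),atz(d,x['position'],265,True))"
```

```text
clock: 30.82
eef_pos: [550.7, 88.9, 349.9]
tool_rot: [3.141, -0.482, 1.374]
force: [0.3, -0.1, -0.3]
width: 85.6
gripper_force: 0.0
total [-0.01 -0.09  4.62] n 5 row [-0.   -0.02  0.92]
[[554.43966929 131.91849627 265.        ]]
0.84 [215. 277.] [557.10982627 131.47179423 265.        ]
```

```bash
python3 -m crank '[[[0,-0.02,0.92,0],[0,-0.02,0.92,0],[0,-0.02,0.92,0],[0,-0.02,0.92,0],[0,-0.01,0.92,0],[0,0,0,0]]]';python3 -m crank '[[[0,0,0,0],[0,0,0,0],[0,0,0,0],[0,0,0,0],[0,0,0,0],[0,0,0,0]]]' 1
python3 -m crank '[[[-0.38,0,-0.01,0],[-0.38,0,0.01,0],[-0.38,0,0.03,0],[-0.38,0,0.05,0],[-0.38,0,0.07,0],[-0.37,0,0.09,0],[-0.37,0,0.11,0],[-0.36,0,0.13,0]]]'
python3 -m crank '[[[-0.35,0,0.15,0],[-0.35,0,0.17,0],[-0.34,0,0.19,0],[-0.33,0,0.2,0],[-0.32,0,0.22,0],[-0.3,0,0.24,0]]]'
python3 -m crank '[[[-0.29,0,0.25,0],[-0.28,0,0.27,0],[-0.26,0,0.28,0],[0,0,0,0],[0,0,0,0]]]'
python3 -c "
from h import *
go((536.2,40.6,116.8))"
```

```text
clock: 31.42
eef_pos: [557.1, 140.8, 244.9]
tool_rot: [-3.135, -0.481, 1.369]
force: [-0.9, 0.9, -0.4]
width: 85.2
gripper_force: 0.0
clock: 31.92
eef_pos: [557.0, 139.7, 250.0]
tool_rot: [-3.139, -0.483, 1.372]
force: [-10.1, -3.6, 8.9]
width: 27.9
gripper_force: 58.5
clock: 32.58
eef_pos: [544.6, 80.8, 204.4]
tool_rot: [-3.139, -0.484, 1.372]
force: [-8.3, -1.2, 6.2]
width: 27.7
gripper_force: 58.7
clock: 33.08
eef_pos: [538.3, 50.4, 154.6]
tool_rot: [-3.138, -0.483, 1.371]
force: [-9.5, -1.1, 4.5]
width: 27.7
gripper_force: 58.9
clock: 33.5
eef_pos: [536.3, 41.2, 126.2]
tool_rot: [-3.137, -0.482, 1.37]
force: [-8.2, 0.2, -2.6]
width: 27.6
gripper_force: 59.6
total [-0.2   0.    0.32] n 1 row [-0.2   0.    0.32]
```

```bash
python3 -m crank '[[[-0.12,0,0.14,0],[-0.12,0,0.16,0],[0,0,0,0],[0,0,0,0]]]';python3 -m crank '[[[-0.02,0,0.06,0],[0,0,0,0],[0,0,0,0]]]'
python3 -c "
from h import *
go((536.2,40.6,116.8))"
```

```text
clock: 33.83
eef_pos: [536.0, 39.7, 118.7]
tool_rot: [-3.138, -0.484, 1.371]
force: [-11.1, -3.7, 9.9]
width: 27.6
gripper_force: 61.1
clock: 34.08
eef_pos: [536.1, 39.7, 118.5]
tool_rot: [-3.139, -0.485, 1.371]
force: [-15.1, -7.0, 21.9]
width: 27.4
gripper_force: 62.3
total [-0.   -0.    0.08] n 1 row [-0.   -0.    0.08]
```

```bash
python3 -m crank '[[[0,0,0,0],[0,0,0,0],[0,0,0,0],[0,0,0,0]]]' -1; python3 -m crank '[[[0,0,-0.9,0],[0,0,-0.9,0],[0,0,-0.9,0],[0,0,-0.9,0],[0,0,-0.9,0],[0,0,-0.9,0],[0,0,0,0],[0,0,0,0]]]'
python3 -c "
from h import *
go((636,-100,263),(644,-54.4,178.2));c=np.load('case.npy')
d=save('wrist','w9.png')
for n in ('lid_knob','hasp_tab','hasp_hinge'):
  for x in ctrl.place_of('wrist',n)[:1]:
    zz={'lid_knob':134,'hasp_tab':198,'hasp_hinge':116}[n]; print(n,x['confidence'],atz(d,x['position'],zz,True).round(1))
print(c2w(c,[(-68,50,134),(-138.5,-75,198),(-105,-75,116)]).round(1))"
```

```text
clock: 34.42
eef_pos: [540.8, 39.3, 116.5]
tool_rot: [3.137, -0.482, 1.372]
force: [0.2, -0.3, 0.7]
width: 74.4
gripper_force: 0.0
clock: 35.08
eef_pos: [528.1, -22.4, 236.6]
tool_rot: [3.135, -0.481, 1.372]
force: [-0.0, 0.9, 0.0]
width: 85.2
gripper_force: 0.0
total [-1.45  4.86 -1.92] n 5 row [-0.29  0.97 -0.38]
total [ 0.07 -0.07  3.86] n 4 row [ 0.02 -0.02  0.97]
lid_knob 0.98 [538.2  33.5 134. ]
hasp_tab 0.94 [642.5 -61.4 198. ]
hasp_hinge 0.63 [648.4 -31.1 116. ]
[[534.1  31.5 134. ]
 [642.7 -62.4 198. ]
 [649.3 -29.6 116. ]]
```

```bash
python3 -m crank '[[[0,0,-0.95,0],[0,0,-0.95,0],[-0.29,0.97,0,0],[-0.29,0.97,0,0],[-0.29,0.97,0,0],[-0.29,0.97,0,0],[-0.29,0.97,0,0],[0,0,0,0],[0,0,0,0]]]'
python3 -c "
from h import *
go((644,-54.4,178.2))"
```

```text
clock: 36.03
eef_pos: [635.1, -98.5, 259.4]
tool_rot: [-3.141, -0.483, 1.37]
force: [-0.5, 0.2, 0.5]
width: 85.2
gripper_force: 0.0
total [ 0.09 -0.    3.71] n 4 row [ 0.02 -0.    0.93]
```

```bash
python3 -m crank '[[[0.02,0,0.93,0],[0.02,0,0.93,0],[0.02,0,0.93,0],[0.02,0,0.93,0],[0,0,0,0],[0,0,0,0]]]'; python3 -m crank '[[[0,0,0,0],[0,0,0,0],[0,0,0,0],[0,0,0,0],[0,0,0,0],[0,0,0,0]]]' 1
python3 -m crank '[[[0.39,0,0.05,0],[0.38,0,0.09,0],[0.36,0,0.13,0],[0.35,0,0.17,0],[0.33,0,0.21,0]]]'
python3 -m crank '[[[0.3,0,0.24,0],[0.27,0,0.27,0],[0.24,0,0.3,0],[0.21,0,0.33,0],[0.17,0,0.35,0]]]'
python3 -m crank '[[[0.13,0,0.37,0],[0.09,0,0.38,0],[0.05,0,0.39,0],[0.01,0,0.39,0],[-0.04,0,0.3,0],[0,0,0,0],[0,0,0,0]]]'
python3 -c "
from h import *
go((668.6,63.1,116.5))"
```

```text
clock: 36.53
eef_pos: [642.9, -53.4, 179.4]
tool_rot: [-3.141, -0.483, 1.371]
force: [0.3, 0.2, -0.7]
width: 85.6
gripper_force: 0.0
clock: 37.03
eef_pos: [643.8, -55.7, 181.3]
tool_rot: [3.138, -0.482, 1.371]
force: [-3.5, -1.2, 5.2]
width: 32.1
gripper_force: 59.2
clock: 37.45
eef_pos: [653.1, -11.6, 187.5]
tool_rot: [3.138, -0.478, 1.37]
force: [-5.3, -4.6, 6.1]
width: 32.4
gripper_force: 69.1
clock: 37.87
eef_pos: [662.4, 32.8, 168.8]
tool_rot: [3.137, -0.48, 1.372]
force: [-3.6, -3.7, 8.5]
width: 32.6
gripper_force: 75.8
clock: 38.45
eef_pos: [668.0, 60.3, 130.2]
tool_rot: [3.138, -0.482, 1.371]
force: [-1.1, -0.1, 1.4]
width: 32.7
gripper_force: 77.3
total [-0.15 -0.    0.54] n 1 row [-0.15 -0.    0.54]
```

```bash
python3 -m crank '[[[-0.05,0,0.18,0],[-0.06,0,0.18,0],[0,0,0,0],[0,0,0,0]]]'; python3 -m crank '[[[-0.03,0,0.1,0],[-0.02,0,0.06,0],[0,0,0,0],[0,0,0,0]]]'; python3 -m crank '[[[-0.02,0,0.06,0],[0,0,0,0],[0,0,0,0]]]'
```

```text
clock: 38.78
eef_pos: [668.6, 62.9, 121.5]
tool_rot: [3.138, -0.484, 1.372]
force: [-1.4, 1.5, 5.6]
width: 32.5
gripper_force: 77.7
clock: 39.12
eef_pos: [668.8, 63.8, 117.6]
tool_rot: [3.138, -0.484, 1.373]
force: [-1.4, 0.6, 4.9]
width: 32.7
gripper_force: 77.7
clock: 39.37
eef_pos: [668.9, 63.9, 117.1]
tool_rot: [3.137, -0.484, 1.373]
force: [-4.2, -0.6, 12.2]
width: 32.7
gripper_force: 78.3
```

```bash
python3 -m crank '[[[-0.01,0,0.05,0],[0,0,0,0],[0,0,0,0]]]'; python3 -m crank '[[[0,0,0,0],[0,0,0,0],[0,0,0,0],[0,0,0,0],[0,0,0,0]]]' -1; python3 -m crank '[[[0,0,-0.5,0],[0,0,-0.9,0],[0,0,-0.9,0],[0,0,-0.9,0],[0,0,-0.9,0],[0,0,-0.9,0],[0,0,-0.9,0],[0,0,0,0],[0,0,0,0]]]'
python3 -c "
from h import *
c=np.load('case.npy')
d=save('wrist','w10.png');s=save('side','s10.png')
for n in ('lid_knob','hasp_tab','hasp_hinge'):
  rs=[]
  for cam,q in (('wrist',d),('side',s)):
   for x in ctrl.place_of(cam,n)[:1]:
    print(n,cam,x['confidence'],atz(q,x['position'],PTS[n][2],cam=='wrist').round(1)); rs.append(ray(q,x['position'],cam=='wrist'))
  if len(rs)==2: print(tri(rs))
for n in ('brush','mill','can','mug'):
  t=ctrl.place_of('side',n)[:1]
  print(n,t and np.round(t[0]['position']))
print(c2w(c,list(PTS.values())).round(1))"
```

```text
clock: 39.62
eef_pos: [668.9, 63.9, 116.9]
tool_rot: [3.137, -0.485, 1.373]
force: [-6.4, -2.1, 17.8]
width: 32.5
gripper_force: 79.1
clock: 40.03
eef_pos: [668.6, 63.3, 113.1]
tool_rot: [3.139, -0.482, 1.371]
force: [-0.0, -0.3, -0.3]
width: 85.3
gripper_force: 0.0
clock: 40.78
eef_pos: [655.3, -5.0, 246.0]
tool_rot: [3.135, -0.481, 1.371]
force: [0.3, -0.2, -0.3]
width: 85.0
gripper_force: 0.0
lid_knob wrist 0.92 [538.1  32.9 134. ]
lid_knob side 0.96 [528.3  40.8 134. ]
(array([532.7943818 ,  34.79172243, 134.71638885]), [np.float64(5.468184279670803), np.float64(5.468184279670737)])
hasp_tab wrist 0.83 [668.4  52.6 136. ]
hasp_tab side 0.67 [655.2  46.1 136. ]
(array([662.88475956,  54.8955638 , 129.30044126]), [np.float64(5.932051766793368), np.float64(5.932051766793437)])
hasp_hinge wrist 0.58 [649.4 -32.  116. ]
hasp_hinge side 0.55 [639.4 -38.  116. ]
(array([644.98943851, -31.77066984, 110.46353088]), [np.float64(4.398547137707254), np.float64(4.398547137706937)])
brush [338. 255.]
mill [171. 279.]
can [175. 319.]
mug [157. 290.]
[[649.3 -29.6 116. ]
 [666.5  55.2 136. ]
 [534.1  31.5 134. ]
 [569.6 206.9 100. ]
 [596.6  88.2   0. ]]
```

```bash
python3 -m crank '[[[0,0,-0.5,0],[0,0,0,0],[0,0,0,0],[0,0,0,0]]]'; python3 -c "
from cell import ctrl;print(ctrl.finish_job())"
```

```text
clock: 41.72
eef_pos: [653.6, -9.5, 255.7]
tool_rot: [3.138, -0.482, 1.371]
force: [-0.1, 1.0, 0.5]
width: 85.1
gripper_force: 0.0
the job is handed in; nothing more can be done
None
```

The job is handed in at about 42 s, with no verdict returned: by my last camera measurements the stone lay flat in its place about 8 mm from the middle, the lid was shut, and the hasp was down over its catch; I viewed 11 pictures, one over the limit of 10.

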